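# Make up two paint-sample kits and close the tub

### The job

Make up two painter's kits: the green tin and the roll of masking tape go in the grey tub, the blue tin and the roller sleeve in the red tray, one thing to a compartment, each standing upright (the tape flat) on the floor of the box. Then put the black lid on the grey tub so that it is fully seated on the rim all round, and leave the orange tin, the brush and the paint can where they are.

Things in the scene. Friction and masses are not known exactly. Their poses are not given: they have to be found in the camera images.
- tub: Grey plastic kit box, the deeper box, fixed to the bench. Outside 158 mm along x, 142 along y, 52 high; walls and floor 4 thick, inside 48 deep. A divider (4 thick, only 10 above the floor) at x = 0, running along y, makes two compartments of 73 x 134 mm, centres at x = +38.5 and -38.5 mm. Origin: centre of its underside, on the bench; z up.
- tray: Red plastic kit tray, shallow, no lid, fixed to the bench. Outside 158 mm along x, 142 along y, 28 high; walls and floor 4 thick. A divider (4 thick, only 10 above the floor) at x = 0, running along y, makes two compartments of 73 x 134 mm, centres at x = +38.5 and -38.5 mm. Origin: centre of its underside, on the bench; z up.
- lid_handle (a point): Loose lid of the tub: black plate 172 (x) x 156 (y) x 5 mm; yellow bar handle on it, 80 long in x, 14 thick in y, 34 high. Frame below, 138 x 122, 6 deep, fits the tub's mouth with 6 mm to spare each side, x along the tub's x (either way). Point: in the handle on the lid's centre, 13 below its top, 21 above the plate, 32 above the frame's underside; 78 above the bench when seated. z up.
- green_tin_mid (a point): Sample paint tin standing upright, round, 48 mm diameter, 36 mm tall, bare steel with green label and green top. Point: its centre, half-way up (18 mm above its foot); z up along its axis. The low green tin.
- blue_tin_mid (a point): Sample paint tin standing upright, round, 48 mm diameter, 66 mm tall, bare steel with blue label and blue top. Point: its centre, half-way up (33 mm above its foot); z up along its axis. The tall tin: too tall for the tub's lid.
- tape_mid (a point): Roll of masking tape lying flat, cream-coloured ring, 56 mm outer diameter, 26 mm hole, 24 mm high. Point: its centre, half-way up (12 mm above its underside); z up along its axis.
- sleeve_mid (a point): Mini paint-roller sleeve standing on end, white cylinder 36 mm in diameter, 60 mm tall, with a red and black core seen on its top. Point: its centre, half-way up (30 mm above its foot); z up along its axis.
- orange_tin_mid (a point): Sample paint tin standing upright, round, 48 mm diameter, 36 mm tall, bare steel with orange label and orange top. Point: its centre, half-way up (18 mm above its foot); z up along its axis. Not part of either kit: stays where it is.
- brush: Paint brush with a red handle lying on the bench, to be left alone. Origin: centre of its underside.
- pot: Closed round paint can, 70 mm in diameter, 90 mm tall, to be left alone. Origin: centre of its underside.
Mind the look-alikes: they are no part of the job. Several things look just like the part that bears green_tin_mid: the one meant starts farthest to the robot's right.

How it is judged:
By the outcome, as a careful person would: the job done as asked, in the order asked, and still so for the second after the job is handed in, with the robot touching nothing.
It also fails if it takes over 128 s, if anything falls off the work surface, if the arm or the gripper's body presses on something with over 40 N, if the wrist force passes 120 N, or if a joint passes its speed limit or range.

### The arm

A 6-joint arm with a two-finger parallel gripper is mounted at the origin on the work surface. World frame = base frame: x ahead of the robot, y to its left, z up, the work surface at z = 0. Lengths are in m, angles in degrees, forces in N, time in s.
With the tool pointing down it reaches from about 0.325 to 0.775 m from the base axis. Payload 5.5 kg.
Tool frame: the origin (TCP) lies at the centre of the arm's flange, where the gripper is bolted on; the fingertips stand 182 mm ahead of it and the grasp point (between the pads) lies 163 mm ahead of it; z points along the fingers, y is the direction in which the jaws open and shut (so a half turn about z gives the same grasp; the last joint's range is limited). The gripper opens to 88 mm and grips with 3 to 60 N. Pads are 20 mm wide; open, the fingers measure 115 mm over their backs; the gripper's body (75 mm by 178 mm) begins 61 mm behind the grasp point.
Start: joints at [73.069, 5.22, 70.514, -0, 104.267, -3.249], TCP at [0.142, 0.583, 0.405] pointing down, gripper open.
Joint ranges: [-164.24, 164.24], [-49.07, 125.15], [9.68, 141.18], [-86.29, 266.29], [3.28, 154.24], [-151.56, 151.56]. Speed limits (degrees/s): [147.25, 147.25, 172.46, 180, 180, 180].

### API

Orientations are given as [roll, pitch, yaw] about the fixed x, y, z axes, in that order (R = Rz(yaw) Ry(pitch) Rx(roll)).
In Python, from station import r gives the robot as it stands. The module is installed in compiled form; this text tells all that it offers. Calls block until the motion is done:
- r.reach(position, orientation): joint-space move of the TCP to a pose.
- r.servo_line(position, rotation=None, speed=0.15): straight line of the TCP; rotation=None keeps the orientation; speed is the mean speed in m/s.
- r.move_joints(angles): joint-space move.
- r.let_go() and r.grab(squeeze=None): open the fingers fully, or close them until they stop; squeeze is the grip in N (None keeps the last).
- r.wait(seconds).
- r.inverse_kinematics(position, orientation): joint angles nearest the present ones, or None.
- r.sense(): the state.
- r.snapshot(name): name is "scene" or "side" or "wrist"; returns a dict with "frame" (384x512x3 uint8, red, green, blue), "fx", "fy", "cx", "cy" (pixels), "R" (3x3) and "t" (3): a world point X has camera coordinates R X + t. Camera axes: x right, y down, z forward; pixel columns grow to the right and rows downward; lengths in m; the calibration is good to about 2 mm. A picture is of the moment at which its call begins. There is no depth.
A pose or a line that the arm cannot do raises r.IKError and nothing moves.
- r.hand_in(): hands the job in, once; it reports no verdict.
The state is a dict: "clock": time; "joints": joint angles; "joint_vel": joint speeds; "joint_torque": joint torques, N m; "tcp_pos": TCP position; "orientation": TCP orientation; "contact_force": force on the tool from outside, world axes, zero at the start; "torque": the same for the moment, N m; "opening": finger opening in m.
Only numpy, scipy, OpenCV 4.12 (cv2) and the standard library are available. Lean on these libraries where they do the work, as an engineer would, in place of code of your own. Each camera call takes 0.05 s, during which the arm holds its last target. There are 200 camera calls.

## Working session

There is one attempt and no reset: what is moved stays moved. The work goes in short steps, each a Python script; the robot and the scene stay as the last script left them, time stands still between calls to the robot, and variables do not carry over. Pictures are saved under pics/ and viewed, about 12 in all and at most 16, crops included, and the job is handed in when it is done.

```bash
mkdir -p pics
python3 - <<'E'
from station import r
import cv2, numpy as np
for n in ("scene","side","wrist"):
    s=r.snapshot(n); cv2.imwrite(f"pics/{n}0.png",s["frame"][:,:,::-1])
    print(n,s["fx"],s["cx"],s["cy"],np.round(s["R"],3).tolist(),np.round(s["t"],3), (-np.array(s["R"]).T@s["t"]).round(3))
print(r.sense())
E
```

```text
scene 478.30540148686947 251.52215373364956 194.56590912362853 [[-0.627, 0.779, 0.001], [0.59, 0.476, -0.652], [-0.509, -0.408, -0.758]] [ 0.309 -0.262  1.679] [1.203 0.568 1.102]
side 372.2310999675182 256.2607971175127 197.38834678750774 [[0.943, -0.332, -0.005], [-0.229, -0.64, -0.733], [0.241, 0.693, -0.68]] [-0.469  0.152  0.935] [ 0.252 -0.706  0.745]
wrist 327.8665095330905 254.58220131918273 194.99493372725289 [[0.236, 0.972, -0.002], [0.939, -0.228, 0.257], [0.249, -0.062, -0.967]] [-0.599 -0.032  0.391] [0.074 0.6   0.385]
{'clock': 0.15, 'joints': array([ 7.30683144e+01,  5.25374649e+00,  7.05656375e+01,  7.92566072e-04,
        1.04267647e+02, -3.24865851e+00]), 'joint_vel': array([ 0.05329481, -0.07182574, -0.19249395,  0.00417771, -0.00347018,
       -0.02016949]), 'joint_torque': array([ 1.76511039e-03, -4.47046745e+01, -4.06906915e+01,  6.99005183e-02,
        2.73986376e-02, -1.29978066e-04]), 'tcp_pos': array([0.14194356, 0.58301747, 0.40376458]), 'orientation': array([-1.79913152e+02, -5.69919745e-03,  1.66317163e+02]), 'contact_force': array([ 0.52760767,  0.50867205, -0.70537696]), 'torque': array([ 0.03551031,  0.02997138, -0.03325338]), 'opening': 0.08766832460043213}
```

View pics/scene0.png

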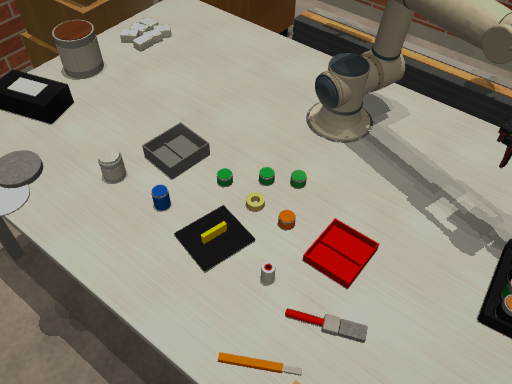

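View pics/side0.png

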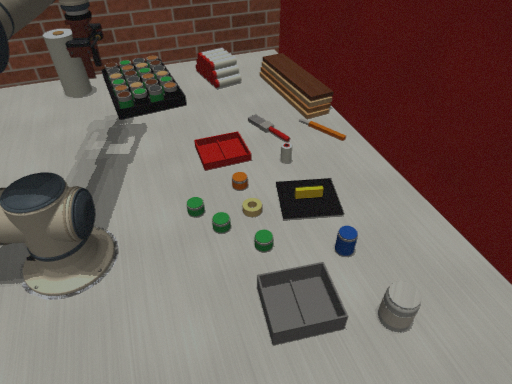

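```bash
cat > h.py <<'E'
from station import r
import cv2, numpy as np
def cast(s,uv,z):
    R=np.array(s["R"]);t=np.array(s["t"]);c=-R.T@t
    d=R.T@np.array([(uv[0]-s["cx"])/s["fx"],(uv[1]-s["cy"])/s["fy"],1.])
    return (c+d*(z-c[2])/d[2])
def proj(s,X):
    p=np.array(s["R"])@np.array(X)+np.array(s["t"])
    return np.array([s["fx"]*p[0]/p[2]+s["cx"],s["fy"]*p[1]/p[2]+s["cy"]])
RNG={"green":((50,90,40),(80,255,255)),"blue":((105,120,40),(125,255,255)),"orange":((6,160,120),(16,255,255)),
 "yellow":((24,150,100),(34,255,255)),"red":((0,180,70),(3,255,255)),"cream":((20,50,120),(35,140,255)),"dark":((0,0,0),(180,60,45)),"grey":((0,0,35),(180,50,115))}
def blobs(s,col,amin=40):
    hsv=cv2.cvtColor(s["frame"],cv2.COLOR_RGB2HSV)
    m=cv2.inRange(hsv,*map(np.array,RNG[col]))
    cs,_=cv2.findContours(m,cv2.RETR_EXTERNAL,cv2.CHAIN_APPROX_NONE)
    return [c for c in cs if cv2.contourArea(c)>=amin]
def cen(c):
    m=cv2.moments(c); return np.array([m["m10"]/m["m00"],m["m01"]/m["m00"]])
E
python3 - <<'E'
from h import *
for n in ("scene","side"):
    s=r.snapshot(n)
    for col,z in (("green",.022),("blue",.036),("orange",.022),("yellow",.035),("cream",.014),("red",.028),("dark",.05),("grey",.05)):
        for c in blobs(s,col):
            p=cen(c); X=cast(s,p,z)
            if not(.2<X[0]<.95 and abs(X[1])<.6): continue
            print(n,col,p.round(0),cv2.contourArea(c),X[:2].round(3),end=" ")
            if col in("red","dark","grey") and cv2.contourArea(c)>800:
                print([cast(s,q,{"dark":.011,"grey":.052,"red":.028}[col])[:2].round(3).tolist() for q in cv2.boxPoints(cv2.minAreaRect(c))], len(cv2.approxPolyDP(c,5,True)))
            else: print()
E
```

```text
scene green [298. 184.] 53.0 [0.357 0.07 ] 
scene green [225. 182.] 59.5 [ 0.49  -0.107] 
scene green [266. 181.] 56.0 [ 0.408 -0.013] 
scene green [298. 175.] 106.0 [0.325 0.05 ] 
scene green [224. 173.] 106.0 [ 0.464 -0.133] 
scene green [266. 172.] 106.0 [ 0.377 -0.034] 
scene blue [162. 203.] 156.0 [ 0.675 -0.188] 
scene blue [159. 190.] 122.5 [ 0.646 -0.229] 
scene orange [287. 216.] 132.5 [0.477 0.116] 
scene yellow [214. 231.] 203.0 [ 0.656 -0.003] 
scene cream [255. 199.] 202.0 [0.48  0.002] 
scene red [304. 317.] 249.0 [0.707 0.335] 
scene red [340. 253.] 2801.5 [0.492 0.305] [[0.575, 0.234], [0.394, 0.21], [0.403, 0.374], [0.574, 0.385]] 4
scene dark [214. 237.] 2655.5 [0.679 0.019] [[0.72, -0.098], [0.526, -0.065], [0.592, 0.09], [0.77, 0.05]] 4
scene grey [343. 335.] 124.5 [0.698 0.436] 
scene grey [267. 278.] 137.0 [0.687 0.207] 
scene grey [229. 256.] 42.5 [0.7   0.089] 
scene grey [477. 228.] 896.0 [0.203 0.56 ] [[0.221, 0.483], [0.137, 0.491], [0.201, 0.655], [0.277, 0.644]] 9
scene grey [ 22. 178.] 331.5 [ 0.877 -0.574] 
scene grey [114. 172.] 402.5 [ 0.686 -0.379] 

[... 618 characters left out ...]
m [252. 204.] 192.5 [0.489 0.016] 
side red [221. 150.] 1244.5 [0.473 0.278] [[0.401, 0.366], [0.583, 0.373], [0.548, 0.199], [0.385, 0.198]] 4
side red [279. 133.] 62.5 [0.688 0.309] 
side dark [331. 293.] 207.0 [ 0.55  -0.336] 
side dark [308. 199.] 1997.0 [ 0.629 -0.05 ] [[0.59, 0.087], [0.783, 0.042], [0.713, -0.102], [0.54, -0.06]] 4
side grey [395. 315.] 911.5 [ 0.648 -0.427] [[0.593, -0.422], [0.672, -0.365], [0.715, -0.425], [0.637, -0.476]] 6
side grey [300. 303.] 5303.5 [ 0.476 -0.338] [[0.407, -0.24], [0.599, -0.253], [0.546, -0.422], [0.383, -0.405]] 5
side grey [318. 212.] 102.0 [ 0.632 -0.107] 
side grey [286. 156.] 141.5 [0.649 0.152] 
side grey [258. 123.] 144.5 [0.631 0.363]
```

Run:
```python
from h import *
import pickle
for i,(x,y) in enumerate([(.55,.24),(.56,-.04),(.54,-.27)]):
    r.reach([x,y,.46],[180,0,90]); s=r.snapshot("wrist")
    pickle.dump(s,open(f"w{i}.pkl","wb"));cv2.imwrite(f"pics/w{i}.png",s["frame"][:,:,::-1]); print(r.sense()["clock"],r.sense()["joints"].round(0))
im=np.hstack([cv2.resize(cv2.imread(f"pics/w{i}.png"),(400,300)) for i in (0,1)]);im2=np.hstack([cv2.resize(cv2.imread(f"pics/w2.png"),(400,300)),np.zeros((300,400,3),np.uint8)])
cv2.imwrite("pics/wall.png",np.vstack([im,im2]))
for i in range(3):
    s=pickle.load(open(f"w{i}.pkl","rb"))
    for col,z in (("green",.036),("blue",.066),("orange",.036),("yellow",.045),("cream",.024),("red",.028),("dark",.011),("grey",.052)):
        for c in blobs(s,col,60):
            p=cen(c); (q,rad)=cv2.minEnclosingCircle(c)
            print(i,col,p.round(0),cv2.contourArea(c),cast(s,p,z)[:2].round(4),[cast(s,b,z)[:2].round(3).tolist() for b in cv2.boxPoints(cv2.minAreaRect(c))])
```

```text
2.2333 [ 20.   6.  64.   0. 110.  20.]
3.3667 [ -7.   0.  70.   0. 110.  -8.]
4.3333 [-30.   7.  63.   0. 110. -30.]
0 green [142. 346.] 549.5 [ 0.3867 -0.0239] [[0.359, -0.03], [0.38, 0.007], [0.415, -0.018], [0.394, -0.055]]
0 orange [206. 252.] 569.5 [0.4846 0.1244] [[0.467, 0.143], [0.505, 0.143], [0.504, 0.105], [0.465, 0.105]]
0 orange [500.  96.] 988.5 [0.8394 0.3248] [[0.811, 0.36], [0.827, 0.366], [0.882, 0.269], [0.865, 0.262]]
0 yellow [327. 334.] 73.0 [0.6519 0.0027] [[0.615, 0.0], [0.616, 0.013], [0.693, 0.003], [0.693, -0.01]]
0 cream [211. 330.] 256.0 [ 0.4862 -0.0066] [[0.462, 0.002], [0.511, 0.002], [0.511, -0.017], [0.462, -0.017]]
0 red [198. 127.] 4987.0 [0.4799 0.2877] [[0.419, 0.325], [0.527, 0.344], [0.544, 0.255], [0.429, 0.233]]
0 red [374.  88.] 854.5 [0.6931 0.3344] [[0.669, 0.373], [0.684, 0.377], [0.718, 0.294], [0.703, 0.29]]
0 dark [380. 381.] 1259.0 [ 0.7504 -0.1096] [[0.529, -0.105], [0.959, -0.104], [0.961, -0.114], [0.529, -0.115]]
0 dark [326. 347.] 2165.5 [ 0.6607 -0.0474] [[0.583, -0.007], [0.734, -0.007], [0.741, -0.078], [0.584, -0.078]]
0 dark
[... 3402 characters left out ...]
1, -0.408], [0.945, -0.602]]
2 dark [153. 267.] 1270.0 [ 0.3945 -0.4208] [[0.349, -0.453], [0.42, -0.361], [0.449, -0.385], [0.378, -0.48]]
2 dark [381.   7.] 792.5 [ 0.69   -0.0832] [[0.63, -0.076], [0.722, -0.076], [0.724, -0.097], [0.632, -0.097]]
2 grey [239. 380.] 1524.0 [ 0.5188 -0.5788] [[0.329, -0.572], [0.72, -0.571], [0.722, -0.584], [0.327, -0.584]]
2 grey [ 16. 323.] 1211.5 [ 0.2137 -0.4837] [[0.199, -0.451], [0.246, -0.451], [0.235, -0.515], [0.186, -0.515]]
2 grey [229. 254.] 30614.0 [ 0.5083 -0.3813] [[0.238, -0.238], [0.837, -0.225], [0.908, -0.544], [0.18, -0.564]]
2 grey [379.   7.] 964.5 [ 0.6734 -0.0948] [[0.614, -0.088], [0.707, -0.088], [0.709, -0.109], [0.615, -0.109]]
```

View pics/wall.png

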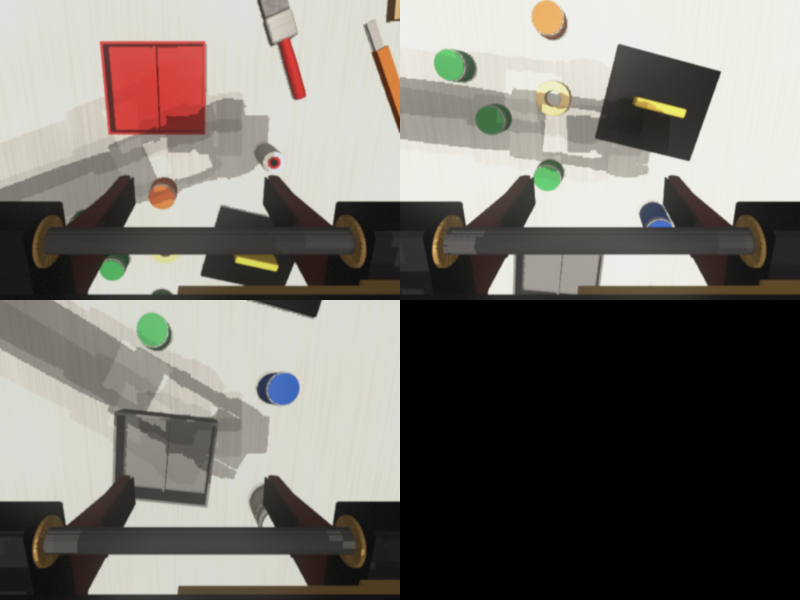

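Run:
```python
from h import *
import pickle
S=[pickle.load(open(f"w{i}.pkl","rb")) for i in range(3)]
def quad(i,m,z,seed):
    cs,_=cv2.findContours(m,cv2.RETR_EXTERNAL,cv2.CHAIN_APPROX_NONE)
    c=[c for c in cs if cv2.pointPolygonTest(c,seed,False)>=0]
    if not c: print("none");return
    c=cv2.convexHull(max(c,key=cv2.contourArea)); 
    W=np.array([cast(S[i],p[0],z)[:2] for p in c],np.float32)
    q=cv2.approxPolyDP(c,6,True)
    P=np.array([cast(S[i],p[0],z)[:2] for p in q])
    print(i,len(q),P.round(4).tolist(),"mean",P.mean(0).round(4),"rect",cv2.minAreaRect(W))
h=[cv2.cvtColor(s["frame"],cv2.COLOR_RGB2HSV) for s in S]
m=cv2.inRange(h[0],(0,120,40),(5,255,255))|cv2.inRange(h[0],(174,120,40),(180,255,255)); quad(0,m,.028,(180,110))
m=cv2.inRange(h[1],(0,0,0),(180,255,80))|cv2.inRange(h[1],(22,150,60),(34,255,255)); quad(1,m,.011,(300,110))
m=cv2.inRange(h[1],(18,130,60),(36,255,255))
m[:, :300]=0; quad(1,m,.045,(335,135))
m=cv2.inRange(h[1],(18,45,60),(36,255,255)); m[:,:160]=0;m[:,240:]=0; quad(1,m,.024,(180,125)); 
m=cv2.inRange(h[0],(0,90,60),(8,255,255))|cv2.inRange(h[0],(172,90,60),(180,255,255)); m2=np.zeros_like(m); m2[190:225,330:370]=m[190:225,330:370]
c=cen(cv2.findNonZero(m2)) if 0 else cv2.findNonZero(m2).mean((0,1)); print("core",c,cast(S[0],c,.06))
a=[cv2.resize(S[2]["frame"][120:270,130:300],None,fx=2.3,fy=2.3,interpolation=3)[:,:,::-1],cv2.resize(S[1]["frame"][50:200,160:330],None,fx=2.3,fy=2.3,interpolation=3)[:,:,::-1]]
cv2.imwrite("pics/crop.png",np.hstack(a))
```

```text
0 4 [[0.5569, 0.373], [0.5566, 0.233], [0.4018, 0.2327], [0.4025, 0.3727]] mean [0.4795 0.3029] rect ((0.48000502586364746, 0.30286338925361633), (0.15752820670604706, 0.14008846879005432), 0.11695770174264908)
1 4 [[0.5999, 0.0879], [0.7538, 0.0507], [0.717, -0.0956], [0.5543, -0.0555]] mean [ 0.6562 -0.0031] rect ((0.6538882851600647, -0.002990446984767914), (0.15302887558937073, 0.16966304183006287), 76.18595886230469)
1 4 [[0.6141, 0.0129], [0.6913, -0.0046], [0.6923, -0.0165], [0.617, -0.0012]] mean [ 0.6536 -0.0024] rect ((0.6530196666717529, -0.002458060160279274), (0.015717318281531334, 0.08300568908452988), 76.1299819946289)
1 6 [[0.4897, 0.0369], [0.5102, 0.0262], [0.5145, 0.0032], [0.4822, -0.0181], [0.4615, -0.0043], [0.4589, 0.0153]] mean [0.4862 0.0099] rect ((0.4865955114364624, 0.00939716026186943), (0.05517106503248215, 0.05619896575808525), 88.43242645263672)
core [350.49333333 207.87333333] [0.66633451 0.19376184 0.06      ]
```

View pics/crop.png

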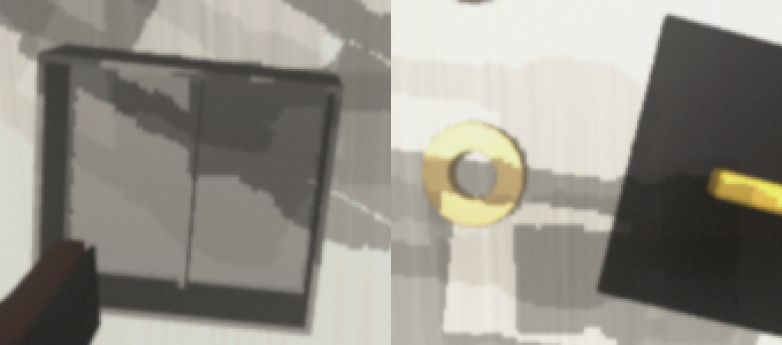

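Run:
```python
from h import *
import pickle
r.reach([.49,-.40,.46],[180,0,90]); s=r.snapshot("wrist")
pickle.dump(s,open("w3.pkl","wb"))
print(r.sense()["clock"], proj(s,[.49,-.315,.052]))
u,v=proj(s,[.49,-.315,.052]).astype(int); u0,v0=max(0,u-100),max(0,v-75); print(u0,v0)
cv2.imwrite("pics/tub.png",cv2.resize(s["frame"][v0:v0+150,u0:u0+200],None,fx=4,fy=4,interpolation=3)[:,:,::-1])
```

```text
5.0 [253.87954943  95.10540712]
153 20
```

View pics/tub.png

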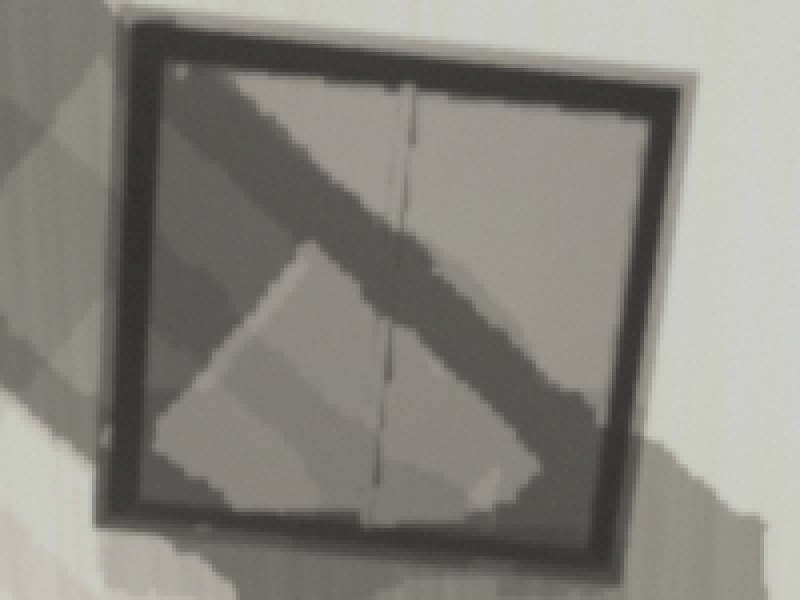

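Run:
```python
from h import *
import pickle
s=pickle.load(open("w3.pkl","rb"))
for C in ([(116,8),(697,73),(617,582),(95,526)],):
    P=np.array([cast(s,((a+.5)/4-.5+153,(b+.5)/4-.5+20),.052)[:2] for a,b in C]); 
    ex=(P[1]-P[0]+P[2]-P[3])/2; ey=(P[0]-P[3]+P[1]-P[2])/2
    print(P.round(4),P.mean(0),np.linalg.norm(ex),np.linalg.norm(ey),np.degrees(np.arctan2(ex[1],ex[0])),np.degrees(np.arctan2(-ey[0],ey[1])))
for n in("scene","side"):
    s=r.snapshot(n)
    hs=cv2.cvtColor(s["frame"],cv2.COLOR_RGB2HSV)
    print(n,"tubctr",proj(s,[*P.mean(0),.052]), "sleeve top pred",proj(s,[.6663,.1938,.06]),
     "handle",proj(s,[.6535,-.0025,.045]))
    m=cv2.inRange(hs,(0,90,60),(8,255,255))|cv2.inRange(hs,(172,90,60),(180,255,255))
    u,v=(268,267) if n=="scene" else (286,146)
    q=cv2.findNonZero(m[v-9:v+10,u-9:u+10]).mean((0,1))+[u-9,v-9]; print(q,cast(s,q,.06))
```

```text
[[ 0.4121 -0.2393]
 [ 0.5696 -0.2552]
 [ 0.5536 -0.3954]
 [ 0.398  -0.3787]] [ 0.48333059 -0.31713836] 0.15734909841365047 0.14059921622507993 -5.949555256776477 -6.133836335197947
scene tubctr [176.01349365 143.95366782] sleeve top pred [268.41888153 267.21056025] handle [214.38937865 228.60306594]
[267.70967742 266.70967742] [0.66625214 0.19148974 0.06      ]
side tubctr [299.35384757 293.71617997] sleeve top pred [285.96589632 144.59326107] handle [308.27199136 187.17398132]
[285.44444444 140.35555556] [0.6739553  0.21640267 0.06      ]
```

```bash
cat >> h.py <<'E'
G=.163
def ori(x,y,yaw):
    c=[]
    for a in (yaw,yaw+180):
        q=r.inverse_kinematics([x,y,.4],[180,0,a])
        if q is not None: c.append((abs(q[5]),a))
    return [180,0,min(c)[1]]
def st(tag):
    s=r.sense(); print(tag,"t",round(s["clock"],1),"tcp",np.round(s["tcp_pos"],4),"open",round(s["opening"],4),"F",np.round(s["contact_force"],1),flush=True); return s
def down(x,y,z):
    r.servo_line([x,y,z+G],speed=.12); e=np.array([x,y,z+G])-r.sense()["tcp_pos"]
    if np.abs(e).max()>.0008: r.servo_line(np.array([x,y,z+G])+e,speed=.05)
def pick(x,y,z,yaw,f,hi=.15,o=None):
    o=o or ori(x,y,yaw); r.reach([x,y,hi+G],o); down(x,y,z); r.grab(f); st("grab"); r.servo_line([x,y,hi+G],speed=.2); st("up")
def place(x,y,z,yaw,hi=.15,o=None):
    o=o or ori(x,y,yaw); r.reach([x,y,hi+G],o); r.wait(.2); down(x,y,z); st("low"); r.let_go(); r.servo_line([x,y,hi+G],speed=.2); st("done")
def box(c,yaw,dx,dy=0):
    a=np.radians(yaw); return c[0]+dx*np.cos(a)-dy*np.sin(a), c[1]+dx*np.sin(a)+dy*np.cos(a)
TUB=(.4833,-.3171);TY=-6.05;TRAY=(.480,.303)
E
python3 - <<'E'
from h import *
pick(.472,-.1215,.023,TY,25)
place(*box(TUB,TY,.0385),.0285,TY)
pick(.4866,.0094,.021,TY,20)
s=r.snapshot("wrist"); cv2.imwrite("pics/tape.png",s["frame"][:,:,::-1])
E
```

```text
grab t 9.1 tcp [ 0.4716 -0.1214  0.185 ] open 0.0475 F [ 1.1 -0.5  0.2]
up t 9.9 tcp [ 0.4718 -0.1214  0.3115] open 0.0478 F [-0.3 -1.7 -1.2]
low t 12.3 tcp [ 0.5213 -0.321   0.1908] open 0.0474 F [ 0.3  0.1 -1.3]
done t 13.9 tcp [ 0.5215 -0.321   0.3115] open 0.0878 F [-0.3 -0.1 -0.3]
grab t 18.1 tcp [0.4862 0.0094 0.183 ] open 0.0567 F [ 1.  -0.4  0.5]
up t 18.9 tcp [0.4864 0.0094 0.3115] open 0.0562 F [-0.1  0.1 -0.9]
```

View pics/tape.png

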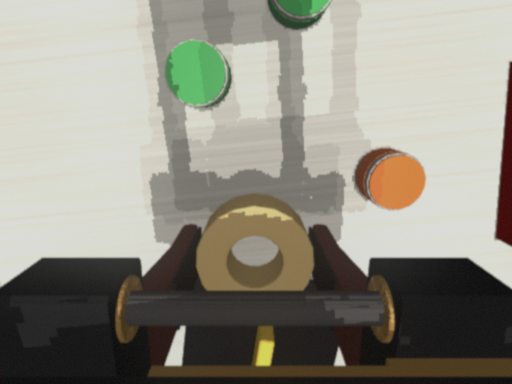

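The tape is held flat between the fingers at about (255,245). Carrying on with tape, blue tin and sleeve.

Run:
```python
from h import *
place(*box(TUB,TY,-.0385),.0265,TY)
s=r.snapshot("wrist"); cv2.imwrite("pics/a.png",s["frame"][:,:,::-1])
pick(.661,-.204,.040,0,25,hi=.18)
place(*box(TRAY,0,-.0385),.0455,0,hi=.18)
r.reach([.666,.193+.0,.18+G],ori(.666,.193,0)); s=r.snapshot("wrist"); cv2.imwrite("pics/b.png",s["frame"][:,:,::-1])
cv2.imwrite("pics/ab.png",np.hstack([cv2.resize(cv2.imread(f"pics/{k}.png"),(400,300)) for k in "ab"])); print(proj(s,[.666,.193,.06]))
```

```text
low t 22.8 tcp [ 0.4448 -0.3129  0.189 ] open 0.0564 F [-0.  0. -0.]
done t 24.2 tcp [ 0.4449 -0.3129  0.3116] open 0.0876 F [-0.1 -0.4 -0.6]
grab t 27.5 tcp [ 0.6607 -0.204   0.2017] open 0.0475 F [-0.3 -1.1 -0.2]
up t 28.4 tcp [ 0.6609 -0.204   0.3409] open 0.0477 F [ 0.   0.5 -1.8]
low t 32.1 tcp [0.4413 0.3029 0.2079] open 0.0482 F [-0.3 -0.  -1.2]
done t 33.7 tcp [0.4414 0.3029 0.3415] open 0.0878 F [-0.5 -1.  -1. ]
[253.50456107 195.6671061 ]
```

View pics/ab.png

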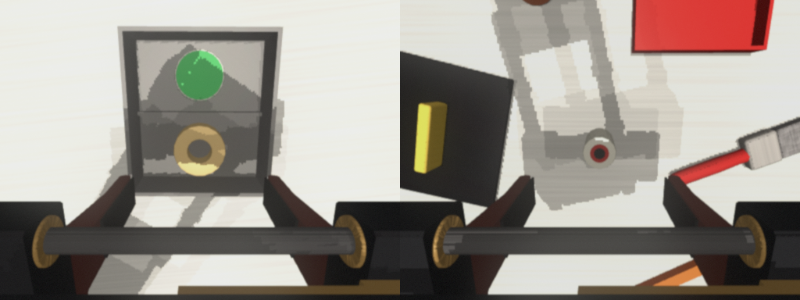

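The tub kit looks right: green tin at (200,75) and tape at (200,150) in the left panel. The sleeve is where predicted, at about px (255,195). The brush handle comes close to the right finger, so I'll check that clearance and turn the grasp if needed.

Run:
```python
from h import *
s=r.snapshot("scene")
for c in blobs(s,"red",100):
    W=np.array([cast(s,p[0],.008)[:2] for p in c]); print(W.min(0),W.max(0), W[W[:,1].argmin()])
s=r.snapshot("wrist"); print(cast(s,(352,228),.008))
for a in (0,90,60,-60,30,-30):
  for k in (0,180):
    q=r.inverse_kinematics([.666,.193,.2],[180,0,a+k]); print(a+k,None if q is None else np.round(q,0))
```

```text
[0.67333802 0.2852715 ] [0.72255059 0.37745901] [0.71097647 0.2852715 ]
[0.38710042 0.22348402] [0.5632398  0.37188602] [0.43330407 0.22348402]
[0.71449179 0.2947839  0.008     ]
0 [ 13.  22.  71.  -0.  86. 103.]
180 [ 13.  22.  71.   0.  86. -77.]
90 [13. 22. 71. -0. 86. 13.]
270 None
60 [13. 22. 71. -0. 86. 43.]
240 [  13.   22.   71.    0.   86. -137.]
-60 None
120 [ 13.  22.  71.   0.  86. -17.]
30 [13. 22. 71. -0. 86. 73.]
210 [  13.   22.   71.    0.   86. -107.]
-30 [ 13.  22.  71.  -0.  86. 133.]
150 [ 13.  22.  71.   0.  86. -47.]
```

Run:
```python
from h import *
pick(.666,.193,.036,0,20,hi=.18)
place(*box(TRAY,0,.0385),.0415,0,hi=.18)
s=r.snapshot("wrist"); cv2.imwrite("pics/c.png",s["frame"][:,:,::-1])
r.reach([.6535-.0,-.0027,.18+G],[180,0,-13.9]); s=r.snapshot("wrist"); cv2.imwrite("pics/d.png",s["frame"][:,:,::-1])
hs=cv2.cvtColor(s["frame"],cv2.COLOR_RGB2HSV)
m=cv2.inRange(hs,(18,130,60),(36,255,255)); cs,_=cv2.findContours(m,cv2.RETR_EXTERNAL,cv2.CHAIN_APPROX_NONE); c=max(cs,key=cv2.contourArea)
print([cast(s,q,.045)[:2].round(4).tolist() for q in cv2.boxPoints(cv2.minAreaRect(c))])
for w in (-.04,.04): print(proj(s,[*box((.6535,-.0027),-13.9,w),.045]))
cv2.imwrite("pics/cd.png",np.hstack([cv2.resize(cv2.imread(f"pics/{k}.png"),(400,300)) for k in "cd"]))
```

```text
grab t 37.5 tcp [0.6657 0.1929 0.1976] open 0.0354 F [-0.5  0.2 -0.1]
up t 38.4 tcp [0.6659 0.193  0.3411] open 0.0355 F [ 0.1 -0.9 -0.4]
low t 40.9 tcp [0.5182 0.3029 0.2038] open 0.0358 F [0.5 0.1 0.4]
done t 42.7 tcp [0.5184 0.3029 0.3414] open 0.0878 F [-0.3  0.3  0. ]
[[0.6978, -0.0066], [0.6943, -0.0205], [0.6138, -0.0013], [0.6175, 0.0137]]
[255.00667446 233.1150931 ]
[255.12863534 144.64606791]
```

View pics/cd.png

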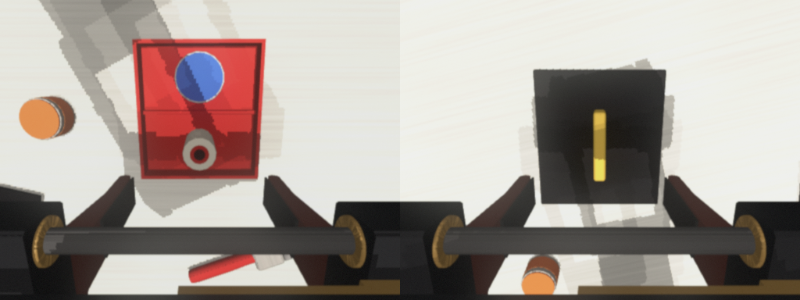

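The tray shows the blue tin at (200,75) and the sleeve at (200,150), one to each compartment and upright. The lid handle is centred between the fingers, so I'll place the lid now.

Run:
```python
from h import *
pick(.6545,-.0030,.034,0,45,hi=.20,o=[180,0,-13.7])
r.reach([*TUB,.20+G],[180,0,TY]); r.wait(.3); st("over")
down(*TUB,.092); st("hover")
for z in (.086,.083,.081,.080):
    r.servo_line([*TUB,z+G+.0015],speed=.03); s=st(z)
    if s["contact_force"][2]>12: break
for n in("scene","side"):
    p=r.snapshot(n); u,v=proj(p,[*TUB,.06]).astype(int)
    cv2.imwrite(f"pics/l{n}.png",cv2.resize(p["frame"][v-50:v+50,u-65:u+65],None,fx=3,fy=3,interpolation=3)[:,:,::-1])
cv2.imwrite("pics/l.png",np.hstack([cv2.imread("pics/lscene.png"),cv2.imread("pics/lside.png")]))
```

```text
grab t 48.4 tcp [ 0.6542 -0.003   0.1958] open 0.0136 F [ 0.5  0.1 -0.4]
up t 49.4 tcp [ 0.6544 -0.003   0.361 ] open 0.0138 F [ 0.7 -0.1 -2.1]
over t 51.0 tcp [ 0.4838 -0.3166  0.3629] open 0.0136 F [-0.1  0.5 -1.5]
hover t 52.3 tcp [ 0.4832 -0.317   0.2545] open 0.0136 F [ 1.1 -0.1 -2. ]
0.086 t 52.6 tcp [ 0.4832 -0.3171  0.2501] open 0.014 F [ 0.8  0.5 -1. ]
0.083 t 52.8 tcp [ 0.4832 -0.3171  0.2471] open 0.014 F [ 0.2  0.5 -0.5]
0.081 t 53.1 tcp [ 0.4833 -0.3171  0.2453] open 0.0137 F [-0.2 -0.  -1.3]
0.08 t 53.3 tcp [ 0.4833 -0.3171  0.2444] open 0.0138 F [ 0.  -0.3 -1.6]
```

View pics/l.png

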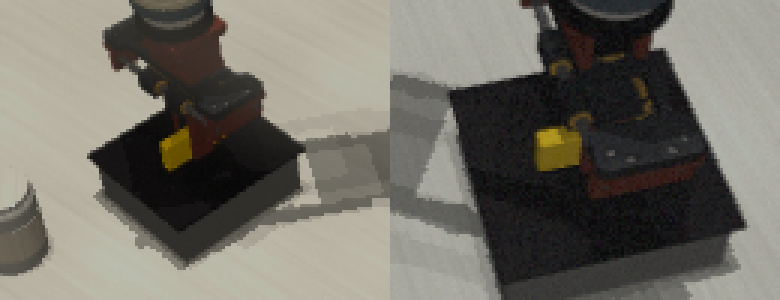

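The lid sits level over the tub and the frame is entering the mouth freely. It is still about 2.5 mm high, so I'll lower it to contact.

Run:
```python
from h import *
for z in (.079,.078,.077,.076,.075):
    r.servo_line([*TUB,z+G+.0015],speed=.02); r.wait(.1); s=st(z)
    if s["contact_force"][2]>8: break
r.let_go(); st("open"); r.servo_line([*TUB,.22+G],speed=.2)
r.reach([.45,.0,.24+G],[180,0,0]); st("away")
P=[]
for n in("scene","side"):
    p=r.snapshot(n); cv2.imwrite(f"pics/f{n}.png",p["frame"][:,:,::-1]); u,v=proj(p,[*TUB,.06]).astype(int)
    P.append(cv2.resize(p["frame"][v-50:v+50,u-65:u+65],None,fx=3,fy=3,interpolation=3)[:,:,::-1])
    for c in blobs(p,"yellow"):
        X=cast(p,cen(c),.085)
        if abs(X[1]+.31)<.1: print(n,"handle",X)
    hs=cv2.cvtColor(p["frame"],cv2.COLOR_RGB2HSV)
    # expected lid plate top corners when seated (z=.057)
    m=cv2.inRange(hs,(0,0,0),(180,255,45)); cs,_=cv2.findContours(m,cv2.RETR_EXTERNAL,cv2.CHAIN_APPROX_NONE)
    pc=proj(p,[*box(TUB,TY,.05,.05),.057])
    for c in cs:
        if cv2.pointPolygonTest(c,tuple(map(float,pc)),True)>-3: print("lid",cv2.boxPoints(cv2.minAreaRect(c)).round(1).tolist(),cv2.approxPolyDP(c,4,True)[:,0].tolist())
    print("pred",[proj(p,[*box(TUB,TY,a*.086,b*.078),.057]).round(1).tolist() for a,b in((1,1),(1,-1),(-1,-1),(-1,1))])
cv2.imwrite("pics/fl.png",np.hstack(P))
```

```text
0.079 t 53.8 tcp [ 0.4833 -0.3171  0.2435] open 0.014 F [-0.1 -1.1 -1.5]
0.078 t 54.1 tcp [ 0.4833 -0.3171  0.2425] open 0.0139 F [ 0.2  0.7 -1.5]
0.077 t 54.5 tcp [ 0.4834 -0.3172  0.2418] open 0.0138 F [ 0.6 -0.1 -1. ]
0.076 t 54.8 tcp [ 0.4833 -0.3171  0.2417] open 0.0139 F [-1.3  0.7  5.1]
0.075 t 55.2 tcp [ 0.4833 -0.3171  0.2417] open 0.0137 F [-3.7  2.9 11.1]
open t 56.4 tcp [ 0.4832 -0.3172  0.2394] open 0.0878 F [ 0.3 -0.9  1.3]
away t 58.5 tcp [ 0.4503 -0.0006  0.4026] open 0.0879 F [ 0.1 -1.  -0.8]
scene handle [ 0.49182685 -0.31234865  0.085     ]
lid [[139.39999389648438, 144.10000610351562], [189.8000030517578, 111.0999984741211], [210.6999969482422, 143.0], [160.1999969482422, 176.0]] [[210, 142], [174, 124], [140, 145], [170, 169]]
pred [[170.1, 169.2], [139.1, 144.1], [181.0, 118.9], [212.4, 141.6]]
side handle [ 0.4818087  -0.32336977  0.085     ]
lid [[253.1999969482422, 272.20001220703125], [334.70001220703125, 251.60000610351562], [351.5, 317.8999938964844], [270.0, 338.5]] [[324, 258], [254, 272], [271, 338], [351, 317]]
pred [[324.3, 256.5], [352.2, 316.3], [269.9, 335.2], [252.0, 270.9]]
```

View pics/fl.png

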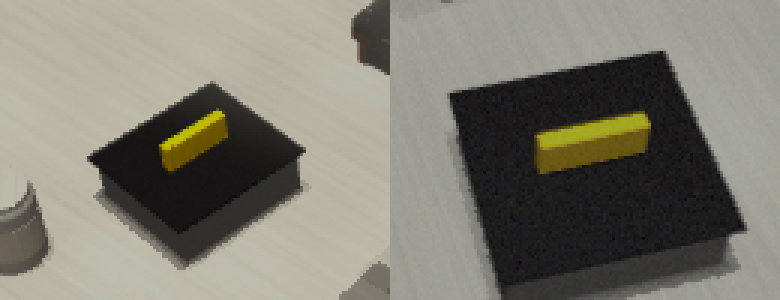

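View pics/fside.png

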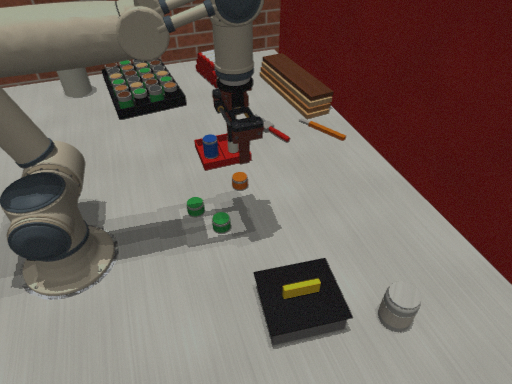

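```bash
python3 -c "
from station import r
r.hand_in()"
```

```text
the job is handed in; nothing more can be done
```

The job is handed in, at about 58.5 s on the robot's clock against the 128 s limit. The green tin farthest to the right and the masking tape are in the grey tub. The blue tin and the roller sleeve are in the red tray. The black lid is on the tub.

**Kits:** Wrist pictures after placing show one thing to each compartment, standing upright, with the tape flat.

**Lid:** It met the rim at a grasp height of 78.7 mm, where a seated lid should give 78.8 mm, and I pressed it to about 11 N. In the last scene and side pictures the lid lies level. Its corners are within about 3 px of where a seated lid should be; one back corner in the scene view was cut off by my colour mask and couldn't be compared.

**Left alone:** I didn't touch the orange tin, brush, paint can or spare green tins. In the last side picture they look unmoved, though the arm hides part of the brush.

**Disagreement:** The side view's red-core measurement put the sleeve about 2 cm off from the other two views. I used the other two, and the grasp confirmed them.

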